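# Stand the clay saucer in the drying rack

### The job

The small clay saucer leaning on one of the two plate stands is ready for drying: take it off its stand and stand it upright on edge between the tines of the rack's empty gap, next to the saucer already there. Either face may point either way. Set it down softly, do not let it drop in, and leave the large plate on its stand and the saucer in the rack as they are.

Things in the scene. Friction and masses are not known exactly. Their poses are not given: they have to be found in the camera images.
- saucer: Small terracotta disc to move: 120 mm across, 10 mm thick, 0.22 kg, 50 mm foot 3 mm high on its back. Origin: disc centre; x: its axis, out of the front. Starts on a fixed stand, facing away from the robot (+x, yaw to 25 deg), top leaning back 20 deg to the robot. Rim is free from 16 mm above the centre up (back bars below); 10 mm lips before its foot: lift along its slope.
- plate: The large plate, to be left alone: a terracotta disc of the same look, diameter 170 mm, 12 mm thick, leaning the same way on the other, identical stand; its top edge is 195 mm above the table and may stand between saucer and rack. Origin at the disc's centre, x axis the disc's axis. Which stand is left and which right varies.
- rack_saucer: A second saucer of the same size (120 mm, 10 mm thick), already standing in the rack's other gap, leaning some 8 degrees away from the empty gap; to be left alone. Origin at the disc's centre; its y axis is the disc's axis.
- gap (a point): Middle of the fixed wooden rack's empty gap, level with its rail tops (30 mm over the table). z up, y across the gap (axis of a disc in it), x along it. Rail edges 30 mm either side in x: a 120 mm disc sits with its centre 52 mm above this point. Two 8 mm round tines on each rail flank the gap at x = +-38 mm, 15 mm apart at the rails, 32 mm at their tops, 60 mm up. Other gap: 100 mm away in -y.
Not all that is in view belongs to the job. Leave any pink, white or yellow look-alike of the saucer alone.

How it is judged (in metres and radians):
On the way, in this order (a step that is already met when the one before it is completed fails the run):
1. the saucer is lifted clear of its stand (distance of saucer from where it was at the start of the episode above 0.04 m and contact force between saucer and the fingers above 0.5 N), for 0.2 s.
2. the saucer stands upright between the tines of the empty gap (x of saucer in the frame of gap between -0.015 and 0.015 m and y of saucer in the frame of gap between -0.018 and 0.018 m and z of saucer in the frame of gap between 0.04 and 0.064 m and angle between the x axis of saucer and the y axis of gap, either way round below 0.35 rad), for 0.2 s.
At the end, for the whole second after the job is handed in: The saucer stands in the empty gap, between its tines and resting on both rails: its centre within 15 mm of the gap's middle along the gap, within 18 mm across it, and 40 to 64 mm above the gap point; its axis within 20 degrees of the gap's y axis; at rest and let go (all of step 2 and linear speed of saucer below 0.03 m/s and angular speed of saucer below 0.3 rad/s); the robot touches nothing.
It fails at once if the saucer is dropped: it moves faster than 0.7 m/s while the fingers do not touch it (a fall of about 25 mm) (contact force between saucer and the fingers below 0.05 N and linear speed of saucer above 0.7 m/s).
It fails at once if the saucer strikes or is pressed on the rack with more than 60 N (contact force between saucer and rack above 60 N).
It fails at once if the large plate is shifted by more than 20 mm (distance of plate from where it was at the start of the episode above 0.02 m).
It fails at once if the saucer already in the rack is shifted by more than 20 mm (distance of rack_saucer from where it was at the start of the episode above 0.02 m).
It also fails if it takes over 40 s, if anything falls off the work surface, if the arm or the gripper's body presses on something with over 40 N, if the wrist force passes 120 N, or if a joint passes its speed limit or range.

### The arm

A 6-joint arm with a two-finger parallel gripper is mounted at the origin on the work surface. World frame = base frame: x ahead of the robot, y to its left, z up, the work surface at z = 0. Lengths are in mm, angles in rad, forces in N, time in s.
With the tool pointing down it reaches from about 350 to 875 mm from the base axis. Payload 4.2 kg.
Tool frame: the origin (TCP) lies between the finger pads; the fingertips stand 11 mm ahead of it and the grasp point (between the pads) lies 8 mm behind it; z points along the fingers, y is the direction in which the jaws open and shut (so a half turn about z gives the same grasp; the last joint's range is limited). The gripper opens to 85 mm and grips with 20 to 120 N. Pads are 22 mm wide; open, the fingers measure 114 mm over their backs; the gripper's body (76 mm by 85 mm) begins 54 mm behind the grasp point. The pads swing forward as they close: fully open they stand 13 mm farther back than shut.
Start: joints at [-0.967, 0.385, 0.008, 0, -1.194, -0.259], TCP at [211.27, -588.187, 242.312] pointing down, gripper open.
Joint ranges: [-3.14, 3.14], [-1.21, 2.06], [-1.07, 1.41], [-3.16, 2.05], [-2.99, -0.16], [-3.1, 3.1]. Speed limits (rad/s): [2.79, 2.79, 3.14, 3.14, 3.14, 3.14].

### API

Orientations are given as a unit quaternion [x, y, z, w].
In Python, from bench import * gives the robot as it stands.
- The arm moves only by the tool servo_tool, never from a script. Its argument "rows" is a list of rows, each a list of 7 numbers: the opening, from 0 (shut) to 1 (fully open), then the shift along the tool's x, y, z in cm, then the turn, a rotation vector about the tool's x, y, z in degrees. A call has 1 to 12 rows; each row shifts and turns the commanded pose from where the row before left it, along the tool's axes as they then stand; what a row does not reach is not made up. A row lasts 1/10 s, in which the tool goes at most 50 mm and 8.59 degrees, less where a joint would pass 70% of its speed; a pose out of reach is approached as far as the arm can. A call is refused whole if a number of a shift passes 5 or a number of a turn 8.59, either way. A call with a gripper value outside its range is refused whole. The fingers move at their own pace and stop on an object; the grip force is fixed at half the most. Time passes only in rows, so rows that do not move let the fingers close. It gives the time, the measured TCP pose, the force and the opening at its end, in the units of the state.
- read_state(): the state, without advancing time (a new reading comes with each control period).
- get_image(name): name is "side" or "top"; returns a dict with "image" (400x640x3 uint8, red, green, blue), "mtx" (3x3 intrinsics, pixels), "k1" (the pictures are not rectified: a ray, as slopes to the right and down, at radius r is drawn at 1 + k1 r^2 times it, then the intrinsics apply), "extrinsics" (4x4, takes a point from camera to world coordinates). Camera axes: x right, y up, looking along -z (the intrinsics and any distortion apply to the point x, -y, -z); pixel columns grow to the right and rows downward; lengths in mm; the calibration is good to about 2 mm. A picture is of the moment at which its call begins. There is no depth.
- job_done(): hands the job in, once; it reports no verdict.
The state is a dict: "clock": time; "joints": joint angles; "joint_vel": joint speeds; "joint_efforts": joint torques, N m; "position": TCP position; "ee_rot": TCP orientation; "contact_force": force on the tool from outside, world axes, zero at the start; "wrist_torque": the same for the moment, N m; "gripper_width": finger opening in mm.
Only numpy, scipy, OpenCV 4.12 (cv2) and the standard library are available. Lean on these libraries where they do the work, as an engineer would, in place of code of your own. Each camera call takes 0.05 s, during which the arm holds its last target. There are 200 camera calls.

## Working session

There is one attempt and no reset: what is moved stays moved. The work goes in short steps, Python scripts to look and compute and a tool call to move; the robot and the scene stay as the last step left them, time stands still between calls to the robot, and variables do not carry over. Pictures are saved under pics/ and viewed, about 8 in all and at most 12, crops included, and the job is handed in when it is done.

Besides the shell and the picture viewer there is one more tool, called after "Call:" by a JSON object that holds its "fn" and its "kwargs", one argument or row to a line. servo_tool: Moves the arm, as the interface text tells. Its arguments: {"type":"object","properties":{"rows":{"type":"array","items":{"type":"array","items":{"type":"number"}}}},"required":["rows"]}

```bash
mkdir -p pics; python3 - <<'E'
from bench import *
import cv2,numpy as np
for n in("side","top"):
    g=get_image(n); cv2.imwrite(f"pics/{n}0.png",g["image"][:,:,::-1]); print(n,g["mtx"].tolist(),g["k1"],np.round(g["extrinsics"],3).tolist())
s=read_state();print(s["position"],s["ee_rot"],s["clock"])
E
```

```text
side [[494.0959900449928, 0.0, 319.0978329017093], [0.0, 494.0959900449928, 188.09733236194094], [0.0, 0.0, 1.0]] 0.047645433965009934 [[-0.964, 0.207, -0.168, 122.397], [-0.266, -0.74, 0.618, 1218.712], [0.003, 0.641, 0.768, 1400.061], [0.0, 0.0, 0.0, 1.0]]
top [[389.7611767846781, 0.0, 311.9887949173128], [0.0, 389.7611767846781, 196.67249396456262], [0.0, 0.0, 1.0]] -0.09344459052563306 [[0.005, 0.983, -0.184, 142.265], [-1.0, 0.005, 0.0, 202.334], [0.001, 0.184, 0.983, 1599.754], [0.0, 0.0, 0.0, 1.0]]
[ 211.0977445  -587.74457783  241.3482135 ] [-1.71449410e-01  9.85192450e-01  9.44100938e-04 -2.12671025e-04] 0.1
```

View pics/side0.png

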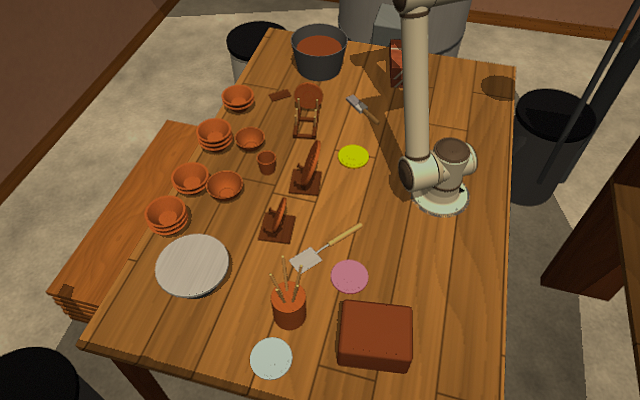

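View pics/top0.png

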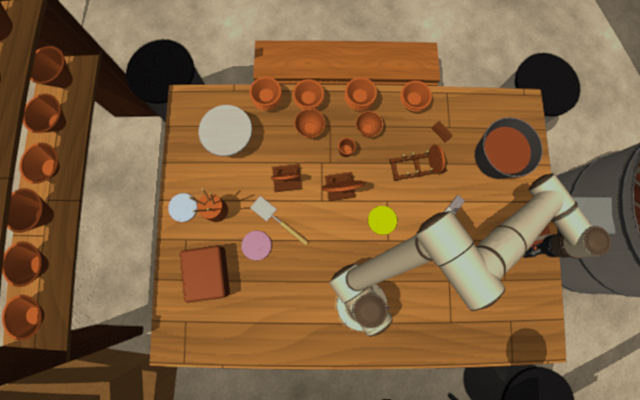

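Side view: two stands at (277,222) and (306,170), the rack at (306,115) with its saucer at (308,93). Top view: stands at (286,178) and (341,186), rack at (415,163). The candidates are the discs on the two stands. The one at side (277,213) / top (286,178) looks smaller, so it should be the saucer, and the other the large plate. The pink, white and yellow discs are look-alikes. I'll confirm with one enlarged crop.

```bash
python3 - <<'E'
import cv2,numpy as np
s=cv2.imread("pics/side0.png");t=cv2.imread("pics/top0.png")
a=cv2.resize(s[75:250,245:345],None,fx=3.4,fy=3.4,interpolation=cv2.INTER_CUBIC)
b=cv2.resize(t[135:215,260:455],(455,187),interpolation=cv2.INTER_CUBIC)
c=cv2.resize(t[160:210,260:380],(455,190),interpolation=cv2.INTER_CUBIC)
d=cv2.resize(t[138:188,382:455],(455,218-0),interpolation=cv2.INTER_CUBIC)
r=np.vstack([b,c,d]);a=a[:595];r=r[:595]
a=cv2.copyMakeBorder(a,0,595-a.shape[0],0,0,cv2.BORDER_CONSTANT)
o=np.hstack([a,r]);print(o.shape);cv2.imwrite("pics/crop1.png",o)
E
```

```text
(595, 795, 3)
```

View pics/crop1.png

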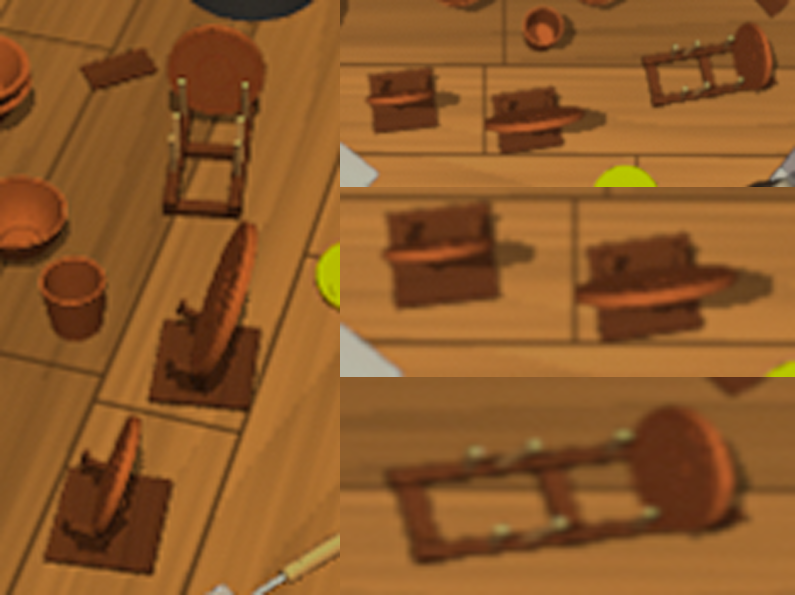

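```bash
cat > h.py <<'E'
import cv2,numpy as np,json
from bench import *
C={}
def cam(n):
    if n not in C: C[n]=get_image(n)
    return C[n]
def ray(n,p):
    g=cam(n);u=cv2.undistortPoints(np.array([[p]],float),g["mtx"],np.array([g["k1"],0,0,0.]))[0,0]
    E=np.array(g["extrinsics"]);d=E[:3,:3]@np.array([u[0],-u[1],-1]);return E[:3,3],d/np.linalg.norm(d)
def onz(n,p,z): o,d=ray(n,p);return o+d*(z-o[2])/d[2]
def tri(p,q):
    (a,d),(b,e)=ray("side",p),ray("top",q)
    t=np.linalg.lstsq(np.c_[d,-e],b-a,rcond=None)[0];x,y=a+d*t[0],b+e*t[1]
    return np.round((x+y)/2,1),round(np.linalg.norm(x-y),1)
E
python3 - <<'E'
from h import *
print("saucer c",tri((279.4,214.7),(286.1,177.1)))
print("ends z90",onz("top",(272.1,177.9),90),onz("top",(300.1,175.8),90))
for k,q in dict(base_tl=(272.4,166),base_tr=(299.6,164.2),base_bl=(275,191.6),base_br=(302.2,188.4)).items(): print(k,onz("top",q,8).round(0))
def blobs(n,x0,x1,y0,y1):
    im=cam(n)["image"][y0:y1,x0:x1]
    h=cv2.cvtColor(cv2.resize(im,None,fx=4,fy=4,interpolation=cv2.INTER_CUBIC),cv2.COLOR_RGB2LAB).astype(int)
    L,a,b=h[...,0],h[...,1],h[...,2]
    m=((a<140)&(L>105)).astype(np.uint8) if 1 else 0
    k,_,st,c=cv2.connectedComponentsWithStats(m)
    out=[(st[i,4],(c[i]+.5)/4-.5+[x0,y0]) for i in range(1,k) if 3<st[i,4]<250]
    for ar,p in out: print(n,ar,p.round(1),onz(n,p,88).round(0))
blobs("top",385,445,145,190); blobs("side",288,326,80,140)
s=cam("side")["image"][78:142,282:332,::-1];t=cam("top")["image"][140:190,382:452,::-1]
s=cv2.resize(s,(465,595),interpolation=cv2.INTER_CUBIC)
t=cv2.resize(t,(330,236),interpolation=cv2.INTER_CUBIC)
t2=cv2.resize(cam("top")["image"][160:200,260:310,::-1],(330,264),interpolation=cv2.INTER_CUBIC)
cv2.imwrite("pics/c2.png",np.hstack([s,cv2.copyMakeBorder(np.vstack([t,t2]),0,95,0,0,0)]))
E
```

```text
saucer c (array([506. , 305.8,  84.4]), np.float64(1.9))
ends z90 [500.16631455 361.11345314  90.        ] [509.25105332 249.69858246  90.        ]
base_tl [571. 370.   8.]
base_tr [580. 255.   8.]
base_bl [461. 356.   8.]
base_br [475. 243.   8.]
top 124 [426.7 150.4] [ 620. -265.   88.]
top 131 [412.6 152.8] [ 609. -206.   88.]
top 133 [403.2 154.4] [ 601. -167.   88.]
top 62 [430.9 168.5] [ 544. -278.   88.]
top 100 [416.5 170.9] [ 533. -218.   88.]
top 111 [407.4 172.4] [ 526. -181.   88.]
side 72 [297.9  98.6] [ 619. -271.   88.]
side 64 [316.6  99.5] [ 544. -286.   88.]
side 73 [296.3 108.7] [ 607. -210.   88.]
side 91 [315.3 109.8] [ 533. -224.   88.]
side 164 [295.6 114.7] [ 600. -176.   88.]
side 34 [315.5 113.3] [ 526. -205.   88.]
side 87 [314.7 116.3] [ 525. -187.   88.]
side 23 [315.3 120.1] [ 516. -167.   88.]
side 13 [296.4 119.9] [ 588. -148.   88.]
```

View pics/c2.png

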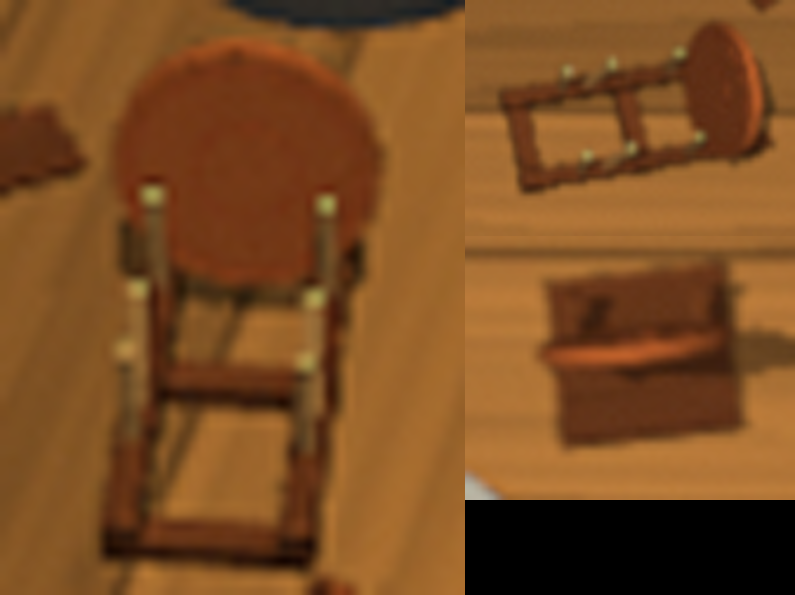

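The crop confirms it. The disc at side (280,215) / top (286,177) is the 120 mm saucer, and the other is the 170 mm plate. The empty gap lies between the four near tine tips, at top (403,154), (413,153), (407,172) and (417,171).

- **Gap:** centre about (567,-193.5), with y at 100°.
- **Tine check:** 77 mm along the gap, as expected.
- **Saucer:** centre about (505,306,88), yaw about 5.5°.

```bash
cat > plan.py <<'E'
import numpy as np
from scipy.spatial.transform import Rotation as Ro
def rot(z,yang=None,y=None):
    z=np.array(z,float);z/=np.linalg.norm(z)
    if y is None: y=np.array([np.cos(np.radians(yang)),np.sin(np.radians(yang)),0])
    y=np.array(y,float);y-=z*(y@z);y/=np.linalg.norm(y)
    return Ro.from_matrix(np.c_[np.cross(y,z),y,z])
def show(name,p0,R0,p1,R1):
    t=np.degrees((R0.inv()*R1).as_rotvec());d=R1.inv().apply(np.array(p1)-p0)/10
    print(name,"turn deg",t.round(1),"then shift cm (new axes)",d.round(2), "shift in old axes",R0.inv().apply(np.array(p1)-p0).round(1)/10)
c5,s5=np.cos(np.radians(5.5)),np.sin(np.radians(5.5));cs,sn=np.cos(np.radians(20)),np.sin(np.radians(20))
n=np.array([cs*c5,cs*s5,sn]);u=np.array([-sn*c5,-sn*s5,cs]);c=np.array([505,306,88.])
Rg=rot(-u,y=-n);Rd=rot([0,0,-1],100);gap=np.array([567,-193.5,30.])
E
python3 - <<'E'
from plan import *
from bench import *
s=read_state();p=s["position"];R=Ro.from_quat(s["ee_rot"])
show("A",p,R,[480,-130,320],R)
show("B",np.array([480,-130,320]),R,c+u*160,Rg)
show("C",c+u*160,Rg,c+u*42,Rg)
E
```

```text
A turn deg [0. 0. 0.] then shift cm (new axes) [-40.77  34.02  -7.79] shift in old axes [-40.77  34.02  -7.79]
B turn deg [ 17.1 -13.2 -74.9] then shift cm (new axes) [-43.16   1.67   8.08] shift in old axes [-11.78  41.53   8.22]
C turn deg [0. 0. 0.] then shift cm (new axes) [-0.   0.  11.8] shift in old axes [-0.   0.  11.8]
```

Call:
{"fn": "servo_tool", "kwargs": {
  "rows": [
    [1, -3.4, 2.83, -0.65, 0, 0, 0],
    [1, -3.4, 2.83, -0.65, 0, 0, 0],
    [1, -3.4, 2.83, -0.65, 0, 0, 0],
    [1, -3.4, 2.83, -0.65, 0, 0, 0],
    [1, -3.4, 2.83, -0.65, 0, 0, 0],
    [1, -3.4, 2.83, -0.65, 0, 0, 0],
    [1, -3.4, 2.83, -0.65, 0, 0, 0],
    [1, -3.4, 2.83, -0.65, 0, 0, 0],
    [1, -3.4, 2.83, -0.65, 0, 0, 0],
    [1, -3.4, 2.83, -0.65, 0, 0, 0],
    [1, -3.4, 2.83, -0.65, 0, 0, 0],
    [1, -3.4, 2.83, -0.65, 0, 0, 0]
  ]
}}

```text
clock: 1.4
position: [480.9, -128.9, 320.7]
ee_rot: [-0.172, 0.985, 0.0, 0.0]
contact_force: [1.7, -1.0, -0.8]
gripper_width: 85.5
```

Call:
{"fn": "servo_tool", "kwargs": {
  "rows": [
    [1, 0, 0, 0, 1.7, -1.3, -7.5],
    [1, 0, 0, 0, 1.7, -1.3, -7.5],
    [1, 0, 0, 0, 1.7, -1.3, -7.5],
    [1, 0, 0, 0, 1.7, -1.3, -7.5],
    [1, 0, 0, 0, 1.7, -1.3, -7.5],
    [1, 0, 0, 0, 1.7, -1.3, -7.5],
    [1, 0, 0, 0, 1.7, -1.3, -7.5],
    [1, 0, 0, 0, 1.7, -1.3, -7.5],
    [1, 0, 0, 0, 1.7, -1.3, -7.5],
    [1, 0, 0, 0, 1.7, -1.3, -7.5],
    [1, 0, 0, 0, 0, 0, 0],
    [1, 0, 0, 0, 0, 0, 0]
  ]
}}

```text
clock: 2.6
position: [480.4, -130.8, 320.4]
ee_rot: [0.728, -0.663, 0.117, -0.127]
contact_force: [-0.1, -0.0, -0.3]
gripper_width: 85.4
```

```bash
python3 - <<'E'
from plan import *
from bench import *
s=read_state();p=s["position"];R=Ro.from_quat(s["ee_rot"]);print(p,s["joints"],s["clock"])
show("B",p,R,c+u*160,Rg)
E
```

```text
[ 480.36090183 -130.83695717  320.42990881] [ 0.05405227 -0.04326234 -0.36344258 -0.01414162 -0.90412719  0.04675961] 2.6
B turn deg [ 0.1 -0.2 -0.1] then shift cm (new axes) [-43.25   1.71   8.11] shift in old axes [-43.27   1.75   7.98]
```

Call:
{"fn": "servo_tool", "kwargs": {
  "rows": [
    [1, -4, 0.17, 0, 0, 0, 0],
    [1, -4, 0.17, 0, 0, 0, 0],
    [1, -4, 0.17, 0, 0, 0, 0],
    [1, -4, 0.17, 0, 0, 0, 0],
    [1, -4, 0.17, 0, 0, 0, 0],
    [1, -4, 0.17, 0, 0, 0, 0],
    [1, -4, 0.17, 0, 0, 0, 0],
    [1, -4, 0.17, 0, 0, 0, 0],
    [1, -4, 0.17, 0, 0, 0, 0],
    [1, -4, 0.17, 0, 0, 0, 0],
    [1, -3.2, 0, 0, 0, 0, 0],
    [1, 0, 0, 0, 0, 0, 0]
  ]
}}

```text
clock: 3.8
position: [422.8, 301.6, 312.8]
ee_rot: [0.73, -0.661, 0.117, -0.127]
contact_force: [0.4, -0.5, -0.6]
gripper_width: 85.1
```

Call:
{"fn": "servo_tool", "kwargs": {
  "rows": [
    [1, 0, 0, 2, 0, 0, 0],
    [1, 0, 0, 2, 0, 0, 0],
    [1, 0, 0, 2, 0, 0, 0],
    [1, 0, 0, 2, 0, 0, 0],
    [1, 0, 0, 2, 0, 0, 0],
    [1, 0, 0, 2, 0, 0, 0],
    [1, 0, 0, 0, 0, 0, 0],
    [1, 0, 0, 0, 0, 0, 0]
  ]
}}

```text
clock: 4.6
position: [463.7, 301.1, 200.6]
ee_rot: [0.729, -0.662, 0.117, -0.127]
contact_force: [-0.5, -0.2, -0.1]
gripper_width: 85.4
```

```bash
python3 - <<'E'
from plan import *
from h import *
s=read_state();p=s["position"];R=Ro.from_quat(s["ee_rot"]);print(p,s["joints"],s["clock"])
show("C",p,R,c+u*42,Rg)
a=cam("side")["image"][130:260,220:360,::-1];b=cam("top")["image"][140:215,250:350,::-1]
a=cv2.resize(a,(440,409),interpolation=cv2.INTER_CUBIC);b=cv2.resize(b,(350,262),interpolation=cv2.INTER_CUBIC)
cv2.imwrite("pics/c3.png",np.hstack([a,cv2.copyMakeBorder(b,0,147,0,0,0)]))
E
```

```text
[463.71768768 301.07573448 200.57714092] [ 0.9812918   0.17315937 -0.61366997  0.47716718 -0.61637478 -1.25433236] 4.6
C turn deg [ 0.1 -0.2  0. ] then shift cm (new axes) [-0.09 -0.06  7.8 ] shift in old axes [-0.12 -0.07  7.8 ]
```

View pics/c3.png

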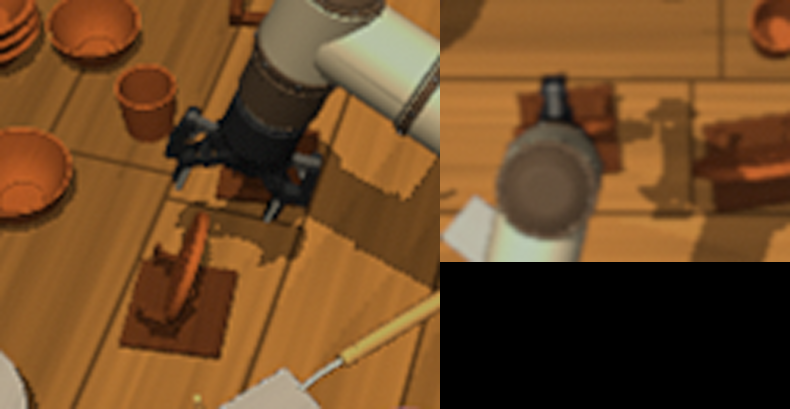

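The side crop shows the open jaws at (180,180) and (270,210), straddling the saucer's top edge at (205,215) along its slope. The aim fits, so I'll descend and grip.

Call:
{"fn": "servo_tool", "kwargs": {
  "rows": [
    [1, -0.1, 0, 1.5, 0, 0, 0],
    [1, 0, 0, 1.5, 0, 0, 0],
    [1, 0, 0, 1.5, 0, 0, 0],
    [1, 0, 0, 1.5, 0, 0, 0],
    [1, 0, 0, 1, 0, 0, 0],
    [1, 0, 0, 0.7, 0, 0, 0],
    [1, 0, 0, 0, 0, 0, 0],
    [0.5, 0, 0, 0, 0, 0, 0],
    [0.4, 0, 0, 0, 0, 0, 0],
    [0.35, 0, 0, 0, 0, 0, 0],
    [0.35, 0, 0, 0, 0, 0, 0]
  ]
}}

```text
clock: 5.8
position: [489.6, 304.9, 128.5]
ee_rot: [0.729, -0.662, 0.117, -0.127]
contact_force: [0.5, 0.0, -0.1]
gripper_width: 30.0
```

Call:
{"fn": "servo_tool", "kwargs": {
  "rows": [
    [0.3, 0, 0, 0, 0, 0, 0],
    [0.25, 0, 0, 0, 0, 0, 0],
    [0.2, 0, 0, 0, 0, 0, 0],
    [0.15, 0, 0, 0, 0, 0, 0],
    [0.1, 0, 0, 0, 0, 0, 0],
    [0, 0, 0, 0, 0, 0, 0],
    [0, 0, 0, 0, 0, 0, 0],
    [0, 0, 0, 0, 0, 0, 0],
    [0, 0, 0, 0, 0, 0, 0]
  ]
}}

```text
clock: 6.7
position: [490.8, 305.1, 128.9]
ee_rot: [0.73, -0.661, 0.118, -0.128]
contact_force: [7.3, -0.8, 0.3]
gripper_width: 9.0
```

```bash
python3 - <<'E'
from plan import *
from h import *
s=read_state();print(s["position"],s["gripper_width"],s["contact_force"],s["wrist_torque"])
a=cam("side")["image"][150:260,220:340,::-1]
cv2.imwrite("pics/c4.png",cv2.resize(a,(600,550),interpolation=cv2.INTER_CUBIC))
E
```

```text
[490.82148788 305.12994108 128.93252831] 8.981123014717992 [ 7.27034445 -0.77463066  0.29291935] [-0.4971669  -1.26631146  0.11707326]
```

View pics/c4.png

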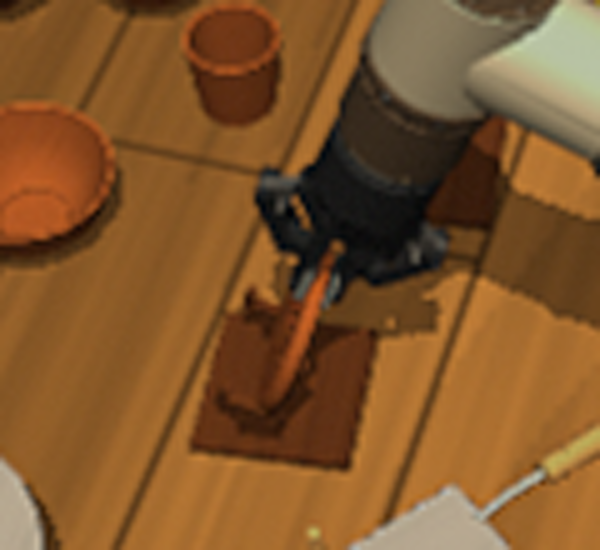

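The fingers hold the saucer's top rim at (320,275). The opening is 9 mm on a 10 mm disc, so the grip is good. Lifting along the slope.

Call:
{"fn": "servo_tool", "kwargs": {
  "rows": [
    [0, 0, 0, -0.5, 0, 0, 0],
    [0, 0, 0, -1, 0, 0, 0],
    [0, 0, 0, -1.5, 0, 0, 0],
    [0, 0, 0, -2, 0, 0, 0],
    [0, 0, 0, -2, 0, 0, 0],
    [0, 0, 0, -2, 0, 0, 0],
    [0, 0, 0, -2, 0, 0, 0],
    [0, 0, 0, -2.5, 0, 0, 0],
    [0, 0, 0, -2.5, 0, 0, 0],
    [0, 0, 0, -2, 0, 0, 0],
    [0, 0, 0, -2, 0, 0, 0],
    [0, 0, 0, 0, 0, 0, 0]
  ]
}}

```text
clock: 7.95
position: [421.6, 299.3, 318.0]
ee_rot: [0.729, -0.662, 0.116, -0.129]
contact_force: [0.3, -0.1, -2.0]
gripper_width: 8.7
```

```bash
python3 - <<'E'
from plan import *
from h import *
s=read_state();p=s["position"];R=Ro.from_quat(s["ee_rot"]);print(p,s["gripper_width"],s["contact_force"],s["joints"])
show("D",p,R,[450,-60,350],rot([0,0,-1],185.5))
show("E",np.array([450,-60,350]),rot([0,0,-1],185.5),gap+[0,0,52+42+60],Rd)
a=cam("side")["image"][110:230,220:350,::-1]
cv2.imwrite("pics/c5.png",cv2.resize(a,(585,540),interpolation=cv2.INTER_CUBIC))
E
```

```text
[421.58158205 299.31094661 317.95354455] 8.742478000451605 [ 0.31339687 -0.12258526 -2.01623967] [ 1.080788    0.00971482 -0.453546    0.36003691 -0.93974419 -1.17297083]
D turn deg [-20.    0.1   0.1] then shift cm (new axes) [36.04  0.62 -3.2 ] shift in old axes [36.04 -0.48 -3.26]
E turn deg [-0.  -0.  85.5] then shift cm (new axes) [ -9.2  -15.18  16.6 ] shift in old axes [ 14.41 -10.37  16.6 ]
```

View pics/c5.png

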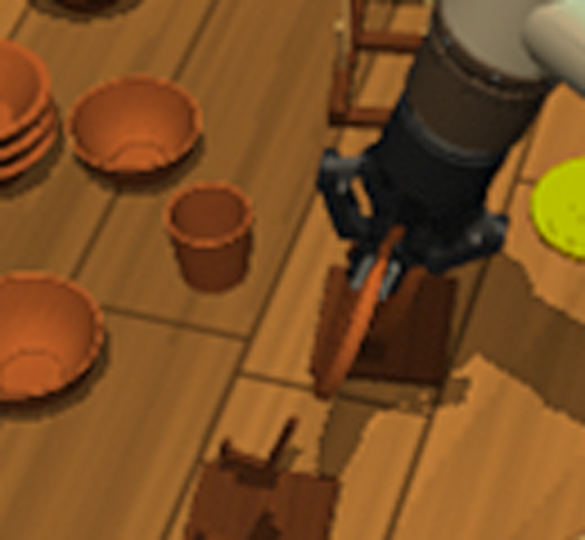

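The saucer is off the stand and held, with 2 N of weight showing. Next I'll set it vertical, raise it and carry it over.

Call:
{"fn": "servo_tool", "kwargs": {
  "rows": [
    [0, 0, 0, -1.1, -5, 0, 0],
    [0, 0, 0, -1.1, -5, 0, 0],
    [0, 0, 0, -1.1, -5, 0, 0],
    [0, 0, 0, -0.5, -5, 0, 0],
    [0, 0, 0, 0, 0, 0, 0]
  ]
}}

```text
clock: 8.5
position: [414.7, 298.6, 351.2]
ee_rot: [0.739, -0.673, -0.0, 0.003]
contact_force: [0.1, -0.1, -2.5]
gripper_width: 8.7
```

Call:
{"fn": "servo_tool", "kwargs": {
  "rows": [
    [0, 2, 0, 0, 0, 0, 0],
    [0, 3, 0, 0, 0, 0, 0],
    [0, 3.5, 0, 0, 0, 0, 0],
    [0, 4, 0, 0, 0, 0, 0],
    [0, 4, 0, 0, 0, 0, 0],
    [0, 4, 0, 0, 0, 0, 0],
    [0, 4, 0, 0, 0, 0, 0],
    [0, 4, 0, 0, 0, 0, 0],
    [0, 3.5, 0, 0, 0, 0, 0],
    [0, 2.5, 0, 0, 0, 0, 0],
    [0, 1.5, 0, 0, 0, 0, 0],
    [0, 0, 0, 0, 0, 0, 0]
  ]
}}

```text
clock: 9.7
position: [446.0, -62.4, 352.4]
ee_rot: [0.739, -0.673, 0.0, 0.003]
contact_force: [-0.0, 0.4, -3.3]
gripper_width: 9.1
```

Call:
{"fn": "servo_tool", "kwargs": {
  "rows": [
    [0, 0, 0, 0, 0, 0, 5],
    [0, 0, 0, 0, 0, 0, 8],
    [0, 0, 0, 0, 0, 0, 8],
    [0, 0, 0, 0, 0, 0, 8],
    [0, 0, 0, 0, 0, 0, 8],
    [0, 0, 0, 0, 0, 0, 8],
    [0, 0, 0, 0, 0, 0, 8],
    [0, 0, 0, 0, 0, 0, 8],
    [0, 0, 0, 0, 0, 0, 8],
    [0, 0, 0, 0, 0, 0, 8],
    [0, 0, 0, 0, 0, 0, 8.5],
    [0, 0, 0, 0, 0, 0, 0]
  ]
}}

```text
clock: 10.9
position: [446.6, -60.1, 353.0]
ee_rot: [-0.088, 0.996, -0.002, -0.002]
contact_force: [0.3, 0.1, -3.7]
gripper_width: 9.1
```

```bash
python3 - <<'E'
from plan import *
from bench import *
s=read_state();p=s["position"];R=Ro.from_quat(s["ee_rot"]);print(p,s["gripper_width"],s["contact_force"],s["joints"],s["clock"])
show("E",p,R,gap+[0,0,52+42+100],Rd)
E
```

```text
[446.58078533 -60.08241838 352.96409331] 9.115407396369491 [ 0.28454284  0.09238184 -3.68555144] [ 0.23071078  0.01609186 -0.18976234  0.00288598 -1.36867294 -1.62595632] 10.9
E turn deg [-0.2 -0.2  0.1] then shift cm (new axes) [ -9.54 -15.23  12.9 ] shift in old axes [ -9.56 -15.21  12.91]
```

Call:
{"fn": "servo_tool", "kwargs": {
  "rows": [
    [0, -0.95, -1.52, 0, 0, 0, 0],
    [0, -1.9, -3.04, 0, 0, 0, 0],
    [0, -1.9, -3.04, 0, 0, 0, 0],
    [0, -1.9, -3.04, 0, 0, 0, 0],
    [0, -1.9, -3.04, 0, 0, 0, 0],
    [0, -0.95, -1.52, 0, 0, 0, 0],
    [0, 0, 0, 3, 0, 0, 0],
    [0, 0, 0, 4, 0, 0, 0],
    [0, 0, 0, 3.5, 0, 0, 0],
    [0, 0, 0, 1.8, 0, 0, 0],
    [0, 0, 0, 0, 0, 0, 0],
    [0, 0, 0, 0, 0, 0, 0]
  ]
}}

```text
clock: 12.1
position: [567.7, -193.8, 231.5]
ee_rot: [-0.089, 0.996, -0.002, -0.001]
contact_force: [0.3, -0.0, -0.8]
gripper_width: 9.0
```

```bash
python3 - <<'E'
from plan import *
from h import *
s=read_state();p=s["position"];R=Ro.from_quat(s["ee_rot"]);print(p,s["gripper_width"],s["contact_force"],s["clock"])
show("F",p,R,gap+[0,0,52+42],Rd)
a=cv2.resize(cam("side")["image"][60:140,270:350,::-1],(480,480),interpolation=cv2.INTER_CUBIC)
b=cv2.resize(cam("top")["image"][140:200,380:445,::-1],(312,288),interpolation=cv2.INTER_CUBIC)
cv2.imwrite("pics/c6.png",np.hstack([a,cv2.copyMakeBorder(b,0,192,0,0,0)]))
E
```

```text
[ 567.68265442 -193.8425492   231.52369949] 9.041678319657231 [ 0.30200931 -0.00312305 -0.80799626] 12.1
F turn deg [-0.2 -0.1  0.2] then shift cm (new axes) [ 0.06  0.05 10.75] shift in old axes [ 0.04  0.09 10.75]
```

View pics/c6.png

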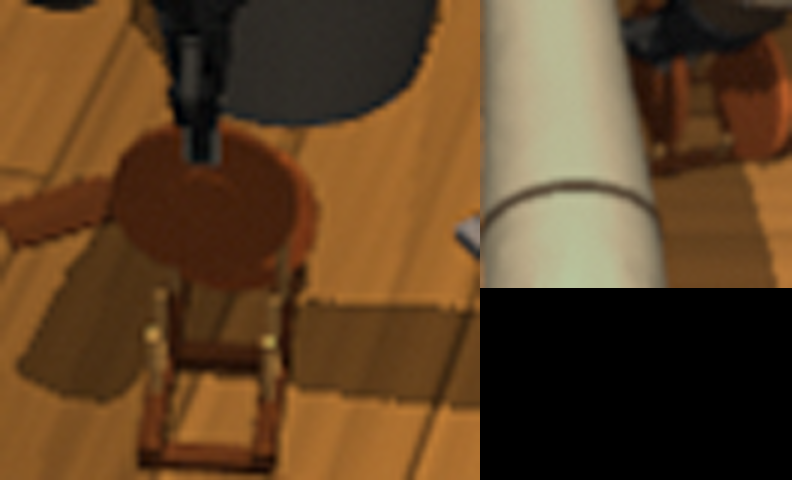

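```bash
python3 - <<'E'
from h import *
o,d=ray("side",(270+206/6-.4,60+205/6-.4)); print((o+d*(-189-o[1])/d[1]).round(1),"expect ~567,-189,189")
E
```

```text
[ 567.1 -189.   189.3] expect ~567,-189,189
```

Call:
{"fn": "servo_tool", "kwargs": {
  "rows": [
    [0, 0, 0, 1, 0, 0, 0],
    [0, 0, 0, 1.5, 0, 0, 0],
    [0, 0, 0, 1.5, 0, 0, 0],
    [0, 0, 0, 1, 0, 0, 0],
    [0, 0, 0, 0, 0, 0, 0],
    [0, 0, 0, 0, 0, 0, 0]
  ]
}}

```text
clock: 12.85
position: [567.7, -194.2, 181.5]
ee_rot: [-0.088, 0.996, -0.002, -0.001]
contact_force: [0.1, 0.0, -2.9]
gripper_width: 8.6
```

Call:
{"fn": "servo_tool", "kwargs": {
  "rows": [
    [0, 0, 0.05, 0.8, 0, 0, 0],
    [0, 0, 0, 0.8, 0, 0, 0],
    [0, 0, 0, 0.8, 0, 0, 0],
    [0, 0, 0, 0.6, 0, 0, 0],
    [0, 0, 0, 0, 0, 0, 0],
    [0, 0, 0, 0, 0, 0, 0]
  ]
}}

```text
clock: 13.45
position: [567.3, -193.7, 151.0]
ee_rot: [-0.088, 0.996, -0.002, -0.001]
contact_force: [-0.1, 0.5, -2.7]
gripper_width: 8.9
```

Call:
{"fn": "servo_tool", "kwargs": {
  "rows": [
    [0, 0, 0, 0.4, 0, 0, 0],
    [0, 0, 0, 0.4, 0, 0, 0],
    [0, 0, 0, 0.4, 0, 0, 0],
    [0, 0, 0, 0.3, 0, 0, 0],
    [0, 0, 0, 0, 0, 0, 0],
    [0, 0, 0, 0, 0, 0, 0]
  ]
}}

```text
clock: 14.05
position: [567.3, -193.8, 136.1]
ee_rot: [-0.087, 0.996, -0.002, -0.001]
contact_force: [-0.0, 1.2, -2.5]
gripper_width: 8.9
```

```bash
python3 - <<'E'
from h import *
s=read_state();print(s["position"],s["gripper_width"],s["contact_force"],s["wrist_torque"],s["clock"])
a=cv2.resize(cam("side")["image"][70:140,275:345,::-1],(560,560),interpolation=cv2.INTER_CUBIC)
cv2.imwrite("pics/c7.png",a)
E
```

```text
[ 567.26946805 -193.77091439  136.07926455] 8.858510155001868 [-0.03437898  1.15411393 -2.47894687] [ 0.01812804  0.02615167 -0.00732444] 14.05
```

View pics/c7.png

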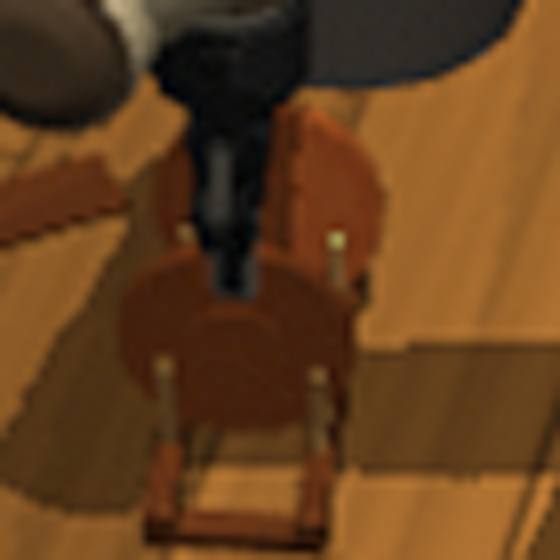

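The saucer sits behind the near tines at (163,365) and (318,375). The far empty-gap tines are hidden behind it, and the other pair is still beyond, so it is in the right gap. There is next to no side force. I'll lower the last part slowly.

Call:
{"fn": "servo_tool", "kwargs": {
  "rows": [
    [0, 0, 0, 0.2, 0, 0, 0],
    [0, 0, 0, 0.2, 0, 0, 0],
    [0, 0, 0, 0.2, 0, 0, 0],
    [0, 0, 0, 0, 0, 0, 0]
  ]
}}

```text
clock: 14.5
position: [567.5, -193.9, 130.9]
ee_rot: [-0.088, 0.996, -0.002, -0.001]
contact_force: [-1.4, 0.8, 1.7]
gripper_width: 8.8
```

Call:
{"fn": "servo_tool", "kwargs": {
  "rows": [
    [0, 0, 0, 0.15, 0, 0, 0],
    [0, 0, 0, 0.15, 0, 0, 0],
    [0, 0, 0, 0, 0, 0, 0]
  ]
}}

```text
clock: 14.8
position: [567.7, -194.2, 130.4]
ee_rot: [-0.088, 0.996, -0.002, -0.0]
contact_force: [-4.9, 1.9, 12.9]
gripper_width: 8.8
```

Contact came at z≈130, about 6 mm earlier than planned, with a slight push toward -x. I'll look before letting go.

```bash
python3 - <<'E'
from h import *
s=read_state();print(s["position"],s["contact_force"],s["wrist_torque"])
im=cam("side")["image"]
cv2.imwrite("pics/c8.png",cv2.resize(im[80:140,280:340,::-1],(600,600),interpolation=cv2.INTER_CUBIC))
E
```

```text
[ 567.70672973 -194.15535825  130.42684372] [-4.900684    1.88947743 12.93444387] [0.71345783 1.46829434 0.08290754]
```

View pics/c8.png

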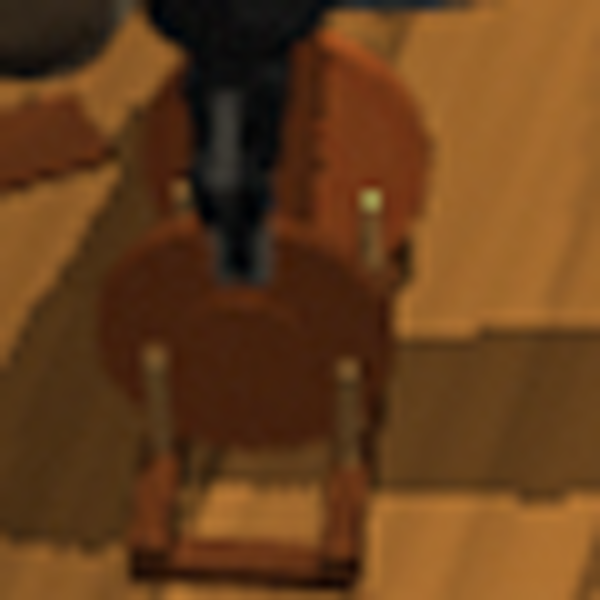

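```bash
python3 - <<'E'
from h import *
for p in((304.0,112.7),):
    o,d=ray("side",p); print("disc",(o+d*(-189-o[1])/d[1]).round(1))
for p in((280+15.5-.45,80+35.5-.45),(280+34.7-.45,80+36.8-.45)): print(onz("side",p,92).round(1))
E
```

```text
disc [ 568.8 -189.    94.4]
[ 599.6 -169.    92. ]
[ 525.  -182.1   92. ]
```

Call:
{"fn": "servo_tool", "kwargs": {
  "rows": [
    [0, 0.1, 0, -0.1, 0, 0, 0],
    [0, 0.1, 0, 0, 0, 0, 0],
    [0, 0, 0, 0, 0, 0, 0]
  ]
}}

```text
clock: 15.2
position: [566.8, -194.1, 130.5]
ee_rot: [-0.088, 0.996, -0.002, 0.001]
contact_force: [-1.0, 0.6, 6.6]
gripper_width: 9.0
```

Call:
{"fn": "servo_tool", "kwargs": {
  "rows": [
    [0, 0.1, 0, 0, 0, 0, 0],
    [0, 0.1, 0, 0, 0, 0, 0],
    [0, 0, 0, 0.05, 0, 0, 0],
    [0, 0, 0, 0, 0, 0, 0]
  ]
}}

```text
clock: 15.6
position: [564.1, -194.8, 128.9]
ee_rot: [-0.088, 0.996, -0.002, 0.0]
contact_force: [-0.9, 0.3, 6.2]
gripper_width: 9.0
```

Sliding 2.7 mm toward -x dropped it 1.6 mm, so it is riding the +x rail alone. I'll continue toward the middle.

Call:
{"fn": "servo_tool", "kwargs": {
  "rows": [
    [0, 0.1, 0, 0.05, 0, 0, 0],
    [0, 0.1, 0, 0.05, 0, 0, 0],
    [0, 0, 0, 0, 0, 0, 0]
  ]
}}

```text
clock: 15.9
position: [563.1, -195.2, 128.3]
ee_rot: [-0.088, 0.996, -0.002, 0.001]
contact_force: [0.6, -0.9, 5.8]
gripper_width: 8.9
```

Call:
{"fn": "servo_tool", "kwargs": {
  "rows": [
    [0, 0.1, 0, 0.05, 0, 0, 0],
    [0, 0.1, 0, 0.05, 0, 0, 0],
    [0, 0, 0, 0, 0, 0, 0]
  ]
}}

```text
clock: 16.2
position: [562.7, -195.4, 128.3]
ee_rot: [-0.088, 0.996, -0.003, 0.003]
contact_force: [1.2, 0.4, 8.8]
gripper_width: 8.7
```

It has bottomed in the V: z holds at 128.3 and the x force has changed sign, so it rests on both rails. I'll ease off and open gently.

Call:
{"fn": "servo_tool", "kwargs": {
  "rows": [
    [0, -0.1, 0, -0.05, 0, 0, 0],
    [0, 0, 0, 0, 0, 0, 0],
    [0.12, 0, 0, 0, 0, 0, 0],
    [0.15, 0, 0, 0, 0, 0, 0],
    [0.2, 0, 0, 0, 0, 0, 0],
    [0.3, 0, 0, 0, 0, 0, 0],
    [0.4, 0, 0, 0, 0, 0, 0],
    [0.6, 0, 0, 0, 0, 0, 0],
    [0.6, 0, 0, 0, 0, 0, 0],
    [0.6, 0, 0, 0, 0, 0, 0]
  ]
}}

```text
clock: 17.2
position: [560.2, -194.9, 126.1]
ee_rot: [-0.087, 0.996, -0.001, -0.001]
contact_force: [0.8, -0.2, 0.2]
gripper_width: 51.3
```

Call:
{"fn": "servo_tool", "kwargs": {
  "rows": [
    [0.6, 0, 0, -0.5, 0, 0, 0],
    [0.6, 0, 0, -1, 0, 0, 0],
    [0.6, 0, 0, -2, 0, 0, 0],
    [0.6, 0, 0, -3, 0, 0, 0],
    [0.6, 0, 0, -4, 0, 0, 0],
    [0.6, 0, 0, -4, 0, 0, 0],
    [0.6, 0, 0, -4, 0, 0, 0],
    [0.6, 0, 0, 0, 0, 0, 0]
  ]
}}

```text
clock: 18.0
position: [563.1, -195.4, 319.7]
ee_rot: [-0.088, 0.996, -0.004, 0.006]
contact_force: [0.1, -0.2, -0.3]
gripper_width: 51.4
```

```bash
python3 - <<'E'
from h import *
s=read_state();print(s["position"],s["contact_force"],s["clock"])
a=cam("side")["image"];b=cam("top")["image"]
cv2.imwrite("pics/c9.png",np.hstack([cv2.resize(a[70:140,275:345,::-1],(400,400),interpolation=cv2.INTER_CUBIC),cv2.resize(a[80:240,240:400,::-1],(400,400),interpolation=cv2.INTER_CUBIC)]))
E
```

```text
[ 563.12945026 -195.38569723  319.73996118] [ 0.09904776 -0.24633994 -0.30614795] 18.0
```

View pics/c9.png

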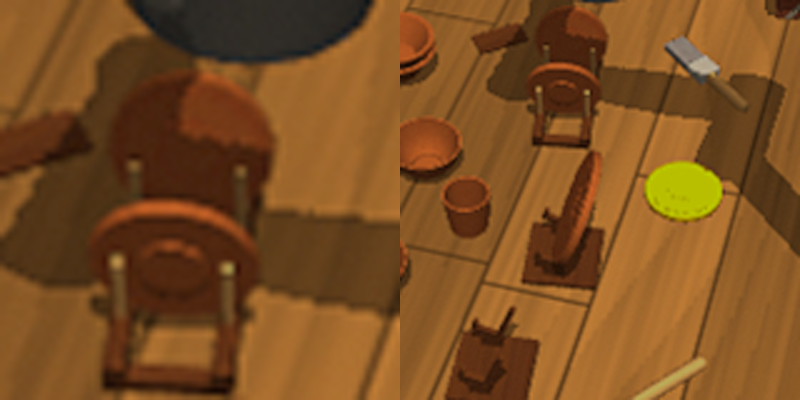

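The saucer stands in the empty gap behind its tines at (116,262) and (228,268), leaning a little toward the camera. The plate and rack saucer look undisturbed and the hand is well clear. One numeric check, then I'll hand in.

```bash
python3 - <<'E'
from h import *
o,d=ray("side",(275+170/5.714-.4,70+265/5.714-.4))
for y in(-187,-180): print("foot centre if y=",y,(o+d*(y-o[1])/d[1]).round(1))
b=cam("top")["image"];a=cv2.imread("pics/top0.png")[:,:,::-1]
d=np.abs(b.astype(int)-a).max(2)
print("plate region diff top:",np.median(d[170:205,320:370]),"rack saucer",np.median(d[145:175,428:446]))
print(job_done())
E
```

```text
foot centre if y= -187 [ 567.1 -187.    79.5]
foot centre if y= -180 [ 564.9 -180.    86.1]
plate region diff top: 1.0 rack saucer 42.0
the job is handed in; nothing more can be done
None
```

I took the terracotta saucer off its stand and set it on edge in the rack's empty gap. I let go with the disc resting on the rails, raised the hand clear and handed the job in at about 18 s.

**Setting down:** the saucer first touched the +x rail alone, about 6 mm higher than planned. I slid it toward the middle until its height stopped changing and the sideways force reversed, which I took as resting on both rails. The highest upward force I read was about 13 N; the limit is 60 N.

**Last checks:**
- **Saucer position:** in the side view it stands between its tines, with its foot centre at about (565–567, ~-184, 80–86) mm. That is about 50–56 mm above the gap point, inside the 40–64 mm allowed.
- **Lean:** it leans toward the camera. I did not measure the angle, but the tine spacing allows at most about 13°, and the limit is 20°.
- **Large plate:** the top view of it is unchanged.
- **Rack saucer:** the top-view comparison did not agree, with a median difference of 42. I think the arm or its shadow was over it, but I did not confirm that. In the side view it looked unmoved, and nothing touched it that I know of.
- **Centre height:** image estimates differed by up to 6–12 mm during the lowering, so I went by the contact forces there.

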